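# Open the scent diffuser's filler for a refill

## Task

Open the counter scent diffuser for refilling: lift the hinged locking tab on its filler cap fully upright, then unscrew the cap anticlockwise until you feel it come free, forcing neither the cap nor the machine. Lift the cap off and set it down, without dropping it, upright on its plug inside the steel drip tray, its tab still up. Leave the shop stock where it stands.

Things in the scene. Friction and masses are not known exactly. Their poses are not given: they have to be found in the camera images.
- diffuser: Scent diffuser, a heavy white metal box that does not move: 220 mm (its x) by 200 mm (its y), deck 100 mm high. Origin: centre of its underside, z up; black control panel on its -x face. On the deck: an aluminium filler plate with the cap in it, and near the +x edge two other black round parts to leave alone: scent outlet (26 mm high, at x 75, y -60) and knob (14 mm high, at x 75, y 30).
- filler (a point): Centre of the filler's mouth: on the cap's axis, in the top face of the filler plate, 112 mm above the table, axes as the diffuser's. Plate 112 x 88 mm, 12 mm thick. In the mouth, hidden by the cap, are two bayonet flanges with two notches between them, and a spring-loaded seal that pushes the cap up with about 12 N.
- lock_slot (a point): Centre of the lock slot in the top of the filler plate: 15 x 15 mm hole, 36.5 mm from the filler's axis on its +x side. The nose of the folded tab stands in it (about 5 mm deep, 2 mm play each side) and so locks the cap against turning; turning it while locked only forces it. Parts are plastic: keep pulls on the cap under 15 N and pressure on a stop under 0.2 N m.
- cap: Black filler cap, about 85 g with its tab, a loose part. Origin: centre of the underside of its plug, on its axis; z up; x points along the folded tab from hinge to free end. Plug 30 mm diameter, z 0 to 15.5 mm, with two lugs at its foot (42 mm across, along x). Ribbed head 56 mm diameter, z 15.5 to 29.5 mm. Closed, the origin is 14 mm below the plate's top: the head begins 1.5 mm above the plate.
- cap_head (a point): On the cap's axis, half-way up its head (z 22.5 mm in the cap). Unscrewing: anticlockwise from above, friction 0.05 to 0.25 N m; it comes free after 25 to 78 degrees, different each time, unseen. There the lugs meet the notches: let go, the cap springs up 5 mm; held, it pushes the hand up with 6 to 12 N. Only 6 degrees further hard stops end the turn. Before it is free the lugs hold it down.
- tab (a joint): Hinge of the cap's fold-flat locking tab: 0 folded flat on the head, 1.57 upright (hard stop). It stays where it is left; friction 0.08 N m, about 2 N at its end. The tab is a bar 16 mm wide, 9 mm thick, from 3 mm behind the hinge axis to 40 mm beyond. Folded it lies on the head (z 29.5 to 38.5 mm in the cap) and overhangs its edge by 12 mm.
- tab_hinge (a point): Middle of the tab's hinge: on the cap's axis, z 34 mm in the cap. The hinge axis is level, along the cap's y; the free end rises from the cap's +x side. Under the bar, 31 to 37 mm from the hinge, hangs the lock nose, 11 mm wide, 19.5 mm below the bar.
- tab_end (a point): Middle of the free end of the tab, 40 mm from the hinge axis, at half the bar's thickness.
- tray: Steel drip tray, fixed, 130 mm (its x) by 120 mm (its y), walls 4 mm thick and 14 mm high. It stands to the left or the right of the diffuser. Origin: centre of its underside.
- tray_in (a point): Centre of the tray's inner floor, 4 mm above the table.
- giftbox: Brown gift box 110 x 100 x 70 mm high, on the other side of the diffuser. Bystander, to be left where it stands; origin: centre of its underside.
- candle_tall: Amber glass candle with wooden lid, 72 mm diameter, 95 mm high. Bystander, to be left where it stands; origin: centre of its underside.
- candle_wide: White ceramic candle with wooden lid, 88 mm diameter, 65 mm high. Bystander, to be left where it stands; origin: centre of its underside.
- candle_dark: Amber glass candle with black lid, 68 mm diameter, 70 mm high. Bystander, to be left where it stands; origin: centre of its underside.
- refill: Amber refill bottle with a black cap, 62 mm diameter, 150 mm high. Bystander, to be left where it stands; origin: centre of its underside.
- beaker: Clear plastic beaker, 60 mm diameter, 70 mm high. Bystander, to be left where it stands; origin: centre of its underside.
- reeds: Square glass reed diffuser, 70 x 70 mm, reeds up to 200 mm high. Bystander, to be left where it stands; origin: centre of its underside.
- smallbox: White gift box 75 x 75 x 80 mm high. Bystander, to be left where it stands; origin: centre of its underside.
Mind the look-alikes: they are no part of the job. Leave any blue look-alike of the cap alone. Of the things that look like the tray, the smaller one is meant.

How it is judged (in metres and radians):
On the way, in this order (a step that is already met when the one before it is completed fails the run):
1. the tab is raised (value of joint tab above 1.3 rad), for 0.2 s.
2. the cap has come free of its thread and is out of the filler (z of cap in the frame of filler above 0.004 m), for 0.1 s.
At the end, for the whole second after the job is handed in: The cap stands upright (within 7 degrees) and at rest on the floor of the drip tray, wholly inside the tray's walls, let go, with its tab still up (over 1.2 rad) (value of joint tab above 1.2 rad and x of cap in the frame of tray between -0.05 and 0.05 m and y of cap in the frame of tray between -0.045 and 0.045 m and height (world z) of cap below 0.009 m and angle between cap's own z axis and vertical below 0.12 rad and linear speed of cap below 0.02 m/s); the robot touches nothing.
It fails at once if the cap (or its tab) is forced against the filler or the machine: over 44 N between them, of which the seal spring makes 24 N at rest (contact force between cap and diffuser above 44 N).
It fails at once if the robot presses on the diffuser with over 30 N (contact force between any of the fingers, the arm and diffuser above 30 N).
It fails at once if the cap is dropped: moving faster than 0.6 m/s while the fingers do not touch it (contact force between cap and the fingers below 0.05 N and linear speed of cap above 0.6 m/s).
It fails at once if a bystander is moved by over 30 mm (distance of any of giftbox, candle_tall, candle_wide, candle_dark, refill, beaker, reeds, smallbox from where it was at the start of the episode above 0.03 m).
It also fails if it takes over 72 s, if anything falls off the work surface, if the arm or the gripper's body presses on something with over 40 N, if the wrist force passes 120 N, or if a joint passes its speed limit or range.

## Robot

A 6-joint arm with a two-finger parallel gripper is mounted at the origin on the work surface. World frame = base frame: x ahead of the robot, y to its left, z up, the work surface at z = 0. Lengths are in m, angles in degrees, forces in N, time in s.
With the tool pointing down it reaches from about 0.3 to 0.825 m from the base axis. Payload 5.4 kg.
Tool frame: the origin (TCP) lies midway between the tips of the shut fingers; the grasp point (between the pads) lies 19 mm behind it; z points along the fingers, y is the line along which they close (so a half turn about z gives the same grasp; the last joint's range is limited). The gripper opens to 92 mm and grips with 3 to 60 N. Pads are 20 mm wide; open, the fingers measure 128 mm over their backs; the gripper's body (75 mm by 189 mm) begins 69 mm behind the grasp point.
Start: joints at [-75.35, 9.076, 91.501, -0, 79.423, -12.038], TCP at [0.258, -0.514, 0.215] pointing down, gripper open.
Joint ranges: [-166.64, 166.64], [-54.1, 131.32], [10.49, 154.53], [-73.88, 253.88], [9.74, 151.15], [-171.62, 171.62]. Speed limits (degrees/s): [147.25, 147.25, 180, 180, 180, 180].

## Interface

Orientations are given as [roll, pitch, yaw] about the fixed x, y, z axes, in that order (R = Rz(yaw) Ry(pitch) Rx(roll)).
In Python, from cell import arm, optics, workorder gives the robot as it stands. The module is installed in compiled form; this text tells all that it offers.
- The arm moves only by the tool drive_tool, never from a script. Its argument "commands" is a list of rows, each an object of numbers: "x", "y", "z": the shift along the tool's x, y, z in m; "rx", "ry", "rz": the turn, a rotation vector about the tool's x, y, z in degrees; "gripper": the finger opening in m, from 0 to 0.0919. In form: [{"x": .., "y": .., "z": .., "rx": .., "ry": .., "rz": .., "gripper": ..}, ...]. A call has exactly 5 rows; each row is the pose to reach, as a shift and turn from the pose commanded when the call began, along the tool's axes at that moment; what a row does not reach only later rows make up. A row lasts 1/12 s, in which the tool goes at most 41.7 mm and 7.16 degrees, less where a joint would pass 70% of its speed; a pose out of reach is approached as far as the arm can. A call with a gripper value outside its range is refused whole. The fingers move at their own pace and stop on an object; "force" is the grip in N (left out, the last holds). Time passes only in rows, so rows that repeat a pose let the fingers close, or fill a call up. It gives the time, the measured TCP pose, the force, the opening and the grip force at its end, in the units of the state.
- arm.get_obs(): the state, without advancing time (a new reading comes with each control period).
- optics.read_camera(name): name is "side" or "top" or "wrist"; returns a dict with "color" (400x640x3 uint8, red, green, blue), "z_map" (400x640 float32, m along the optical axis (not along the pixel's ray), 0 where there is no reading), "fx", "fy", "cx", "cy" (pixels), "D" ([k1, k2, p1, p2, k3] as OpenCV has them; the pictures are not rectified), "R" (3x3) and "t" (3): a world point X has camera coordinates R X + t. Camera axes: x right, y down, z forward; pixel columns grow to the right and rows downward; lengths in m; the calibration is good to about 2 mm. A picture is of the moment at which its call begins.
- workorder.sign_off(): hands the job in; it is judged then, once.
The state is a dict: "t": time; "joint_pos": joint angles; "dq": joint speeds; "joint_torque": joint torques, N m; "eef_pos": TCP position; "ee_rot": TCP orientation; "contact_force": force on the tool from outside, world axes, zero at the start; "torque": the same for the moment, N m; "opening": finger opening in m; "grip_force": force on a finger pad.
Only numpy, scipy, OpenCV 4.12 (cv2) and the standard library are available. Lean on these libraries where they do the work, as an engineer would, in place of code of your own. Each camera call takes 0.05 s, during which the arm holds its last target. There are 200 camera calls.

## Working session

There is one attempt and no reset: what is moved stays moved. The work goes in short steps, Python scripts to look and compute and a tool call to move; the robot and the scene stay as the last step left them, time stands still between calls to the robot, and variables do not carry over. Pictures are saved under pics/ and viewed, at most 10 in all, crops included, and the job is handed in when it is done.

Besides the shell and the picture viewer there is one more tool, called after ">>>" in YAML: its name, and indented under it one key for each argument. drive_tool: Moves the arm, as the interface text tells. Its arguments: {"type":"object","properties":{"commands":{"type":"array","items":{"type":"object","properties":{"x":{"type":"number"},"y":{"type":"number"},"z":{"type":"number"},"rx":{"type":"number"},"ry":{"type":"number"},"rz":{"type":"number"},"gripper":{"type":"number"}}}},"force":{"type":"number"}},"required":["commands"]}

```bash
mkdir -p pics; cat > h.py <<'E'
import numpy as np, cv2, pickle
from scipy.spatial.transform import Rotation as Ro
from cell import arm, optics, workorder
def cam(n,save=None):
    d=optics.read_camera(n)
    if save: cv2.imwrite(f'pics/{save}.png',d['color'][:,:,::-1])
    pickle.dump(d,open(f'{n}.pkl','wb'))
    return d
def world(d):
    h,w=d['z_map'].shape
    u,v=np.meshgrid(np.arange(w),np.arange(h))
    K=np.array([[d['fx'],0,d['cx']],[0,d['fy'],d['cy']],[0,0,1]])
    p=cv2.undistortPoints(np.stack([u,v],-1).reshape(-1,1,2).astype(np.float64),K,np.array(d['D'],float)).reshape(h,w,2)
    z=d['z_map'];P=np.dstack([p*z[...,None],z])
    W=(P-np.array(d['t']))@np.array(d['R'])
    W[z==0]=np.nan
    return W
E
python3 - <<'E'
from h import *
o=arm.get_obs();print({k:np.round(v,3) for k,v in o.items()})
a=cam('top');b=cam('side')
cv2.imwrite('pics/a.png',np.vstack([a['color'],b['color']])[:,:,::-1][:, :, :].copy() if 0 else cv2.resize(np.vstack([a['color'],b['color']])[:,:,::-1],(480,600)))
cv2.imwrite('pics/top.png',a['color'][:,:,::-1])
for d in(a,b): print(np.round(-np.array(d['R']).T@d['t'],3), np.round(np.array(d['R'])[2],2))
E
```

```text
{'t': np.float64(0.0), 'joint_pos': array([-75.349,   9.114,  91.57 ,   0.   ,  79.425, -12.04 ]), 'dq': array([ 0.005, -0.15 ,  0.088,  0.018,  0.105,  0.108]), 'joint_torque': array([ 0.0000e+00, -3.8557e+01, -3.2211e+01,  7.0000e-02,  3.8000e-02,
       -0.0000e+00]), 'eef_pos': array([ 0.258, -0.513,  0.214]), 'ee_rot': array([-1.79893e+02, -2.30000e-02,  2.66900e+01]), 'contact_force': array([ 0.985,  0.335, -0.609]), 'torque': array([-0.02 ,  0.018, -0.006]), 'grip_force': np.float64(0.0), 'opening': np.float64(0.092)}
[ 0.445 -0.055  0.956] [ 0.11  0.   -0.99]
[0.211 0.791 0.628] [ 0.29 -0.82 -0.49]
```

View pics/top.png

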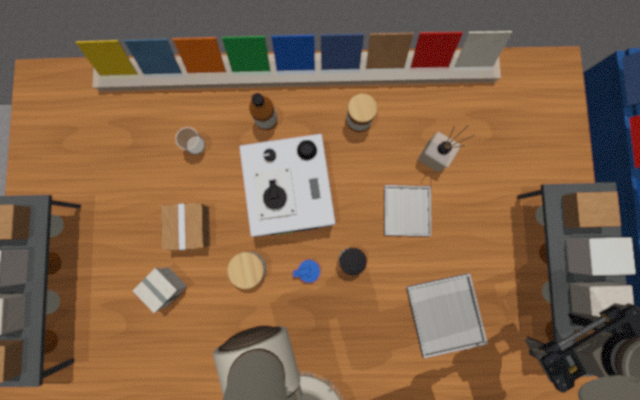

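View pics/a.png

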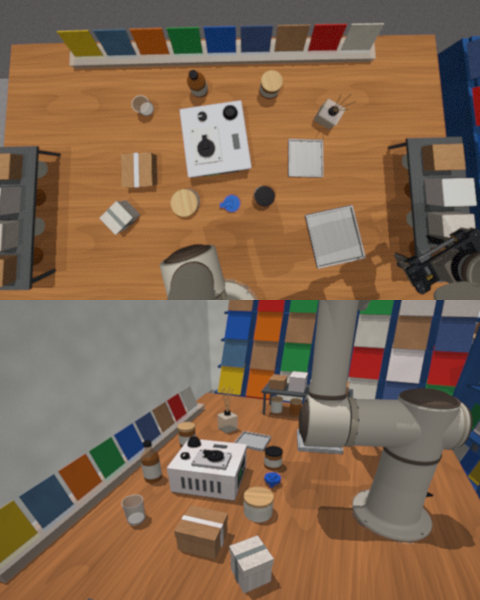

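The top view shows the diffuser at (287,186), its cap at (275,197) with the folded tab pointing up the picture, and the small tray at (408,211). The larger tray is at (446,315) and the blue look-alike at (308,271). Next I'll measure them.

```bash
python3 - <<'E'
from h import *
a=pickle.load(open('top.pkl','rb'));W=world(a);g=a['color'].mean(2)
def reg(u0,u1,v0,v1,zl,zh,name,cond=None):
    m=np.zeros(g.shape,bool);m[v0:v1,u0:u1]=1
    m&=(W[...,2]>zl)&(W[...,2]<zh)
    if cond is not None:m&=cond
    p=W[m];r=cv2.minAreaRect((p[:,:2]*1000).astype(np.float32))
    print(name,len(p),np.round(p.mean(0),4),'rect',np.round(r[0],1),np.round(r[1],1),round(r[2],1));return p
for u,v in((290,220),(320,200),(275,197),(272,182),(408,211),(306,150),(270,155),(258,190)):print(u,v,np.round(W[v,u],3),a['color'][v,u])
reg(230,345,125,250,.09,.106,'deck')
reg(230,345,125,250,.107,.117,'plate')
reg(255,295,170,215,.12,.17,'cap')
reg(255,295,183,215,.124,.160,'caphead+tab',g<70)
reg(262,282,165,190,.13,.2,'tabend')
reg(375,440,175,245,.008,.03,'traywall')
reg(375,440,175,245,.002,.008,'trayfloor')
reg(290,325,140,165,.11,.2,'outlet');reg(260,279,145,164,.107,.2,'knob')
big=cv2.resize(a['color'][130:250,230:345],None,fx=5,fy=5,interpolation=cv2.INTER_CUBIC)
cv2.imwrite('pics/crop1.png',big[:,:,::-1])
E
```

```text
290 220 [0.495 0.014 0.101] [200 201 203]
320 200 [ 0.541 -0.058  0.101] [201 202 205]
275 197 [0.546 0.044 0.139] [44 36 40]
272 182 [0.581 0.051 0.136] [32 31 33]
408 211 [ 0.518 -0.29   0.005] [181 179 176]
306 150 [ 0.659 -0.028  0.12 ] [47 49 48]
270 155 [0.65  0.058 0.113] [65 59 63]
258 190 [0.567 0.087 0.112] [201 201 200]
deck 5321 [0.5784 0.0128 0.0994] rect [581.3  20.8] [220.9 200.9] 7.2
plate 1468 [0.5758 0.0438 0.1117] rect [595.9  34.8] [125.4 216.2] 70.6
cap 508 [0.5496 0.0465 0.1297] rect [550.4  44.8] [56.3 63.5] 62.8
caphead+tab 392 [0.5483 0.0469 0.1301] rect [547.5  46.2] [50.7 51.6] 56.5
tabend 72 [0.5754 0.0497 0.1365] rect [575.4  49.9] [22.  15.8] 1.5
traywall 324 [ 0.5189 -0.2846  0.0124] rect [ 519.2 -286.2] [121.5 130.3] 87.4
trayfloor 1609 [ 0.5194 -0.2868  0.0039] rect [ 522.4 -288.6] [169.7 183.1] 87.8
outlet 309 [ 0.6605 -0.0297  0.1195] rect [662.2 -28.7] [45.5 46.2] 89.0
knob 139 [0.6505 0.0593 0.1134] rect [650.7  59.4] [29.9 30.1] 17.3
```

View pics/crop1.png

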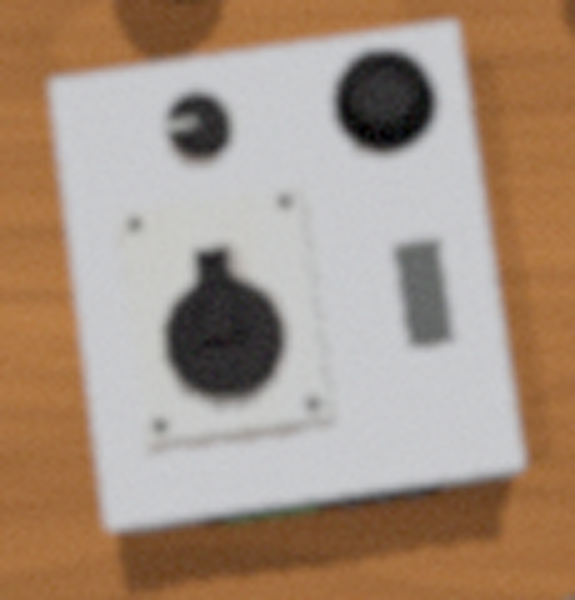

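The crop shows the folded tab pointing to the diffuser's +x. The diffuser's yaw is about 7.2°, and the cap axis is near (0.548, 0.046). I'll move over it for a close look.

```bash
cat >> h.py <<'E'
def go(p,rpy):
    o=arm.get_obs();R=Ro.from_euler('xyz',o['ee_rot'],degrees=True);T=Ro.from_euler('xyz',rpy,degrees=True)
    print('t',round(float(o['t']),2),'pos',np.round(o['eef_pos'],4),'rpy',np.round(o['ee_rot'],2),'q',np.round(o['joint_pos'],1))
    print('shift',np.round(R.inv().apply(np.array(p)-o['eef_pos']),4),'rot',np.round((R.inv()*T).as_rotvec(degrees=True),2))
E
python3 -c "
from h import *
go([.548,.046,.30],[180,0,7.2])"
```

```text
t 0.1 pos [ 0.2581 -0.5132  0.2137] rpy [-1.7991e+02 -2.0000e-02  2.6690e+01] q [-75.3   9.1  91.6  -0.   79.4 -12. ]
shift [ 0.5102 -0.3695 -0.0855] rot [-0.1  -0.   19.49]
```

>>> drive_tool:
  commands:
    - {"z": -0.04}
    - {"x": 0.02, "y": -0.015, "z": -0.08, "rz": 5}
    - {"x": 0.05, "y": -0.037, "z": -0.0855, "rz": 10}
    - {"x": 0.083, "y": -0.06, "z": -0.0855, "rz": 15}
    - {"x": 0.116, "y": -0.084, "z": -0.0855, "rz": 19.5}

```text
invalid input
```

>>> drive_tool:
  commands:
    - {"x": 0.169, "y": -0.114}
    - {"x": 0.169, "y": -0.114}
    - {"x": 0.169, "y": -0.114}
    - {"x": 0.169, "y": -0.114}
    - {"x": 0.169, "y": -0.114}

```text
invalid input
```

```bash
python3 -c "
from h import *
go([.535,.046,.30],[180,0,7.2])"
```

```text
t 0.1 pos [ 0.2581 -0.5132  0.2137] rpy [-1.7991e+02 -2.0000e-02  2.6690e+01] q [-75.3   9.1  91.6  -0.   79.4 -12. ]
shift [ 0.4986 -0.3754 -0.0855] rot [-0.1  -0.   19.49]
```

>>> drive_tool:
  commands:
    - {"x": 0, "y": 0, "z": -0.04, "rx": 0, "ry": 0, "rz": 0, "gripper": 0.09}
    - {"x": 0.02, "y": -0.015, "z": -0.07, "rx": 0, "ry": 0, "rz": 5, "gripper": 0.09}
    - {"x": 0.05, "y": -0.037, "z": -0.0855, "rx": 0, "ry": 0, "rz": 10, "gripper": 0.09}
    - {"x": 0.083, "y": -0.06, "z": -0.0855, "rx": 0, "ry": 0, "rz": 15, "gripper": 0.09}
    - {"x": 0.116, "y": -0.084, "z": -0.0855, "rx": 0, "ry": 0, "rz": 19.5, "gripper": 0.09}
  force: 5

```text
t: 0.52
eef_pos: [0.3247, -0.3859, 0.3013]
ee_rot: [179.9, -0.1, 6.9]
contact_force: [0.1, 0.7, -0.1]
opening: 0.0899
grip_force: 0.0
```

```bash
python3 -c "
from h import *
go([.535,.046,.30],[180,0,7.2])"
```

```text
t 0.52 pos [ 0.3247 -0.3859  0.3013] rpy [ 1.7987e+02 -6.0000e-02  6.8600e+00] q [-63.7  -4.3  95.6   0.   88.6  19.5]
shift [ 0.2604 -0.4037  0.0007] rot [ 0.13 -0.06 -0.34]
```

>>> drive_tool:
  commands:
    - {"x": 0.11, "y": -0.17, "z": 0, "rx": 0, "ry": 0, "rz": 0, "gripper": 0.09}
    - {"x": 0.11, "y": -0.17, "z": 0, "rx": 0, "ry": 0, "rz": 0, "gripper": 0.09}
    - {"x": 0.11, "y": -0.17, "z": 0, "rx": 0, "ry": 0, "rz": 0, "gripper": 0.09}
    - {"x": 0.11, "y": -0.17, "z": 0, "rx": 0, "ry": 0, "rz": 0, "gripper": 0.09}
    - {"x": 0.11, "y": -0.17, "z": 0, "rx": 0, "ry": 0, "rz": 0, "gripper": 0.09}

```text
t: 0.93
eef_pos: [0.4124, -0.2016, 0.2998]
ee_rot: [-180.0, -0.0, 7.2]
contact_force: [-0.1, -0.3, 0.1]
opening: 0.0903
grip_force: 0.0
```

>>> drive_tool:
  commands:
    - {"x": 0.11, "y": -0.17, "z": 0, "rx": 0, "ry": 0, "rz": 0, "gripper": 0.09}
    - {"x": 0.11, "y": -0.17, "z": 0, "rx": 0, "ry": 0, "rz": 0, "gripper": 0.09}
    - {"x": 0.11, "y": -0.17, "z": 0, "rx": 0, "ry": 0, "rz": 0, "gripper": 0.09}
    - {"x": 0.11, "y": -0.17, "z": 0, "rx": 0, "ry": 0, "rz": 0, "gripper": 0.09}
    - {"x": 0.11, "y": -0.17, "z": 0, "rx": 0, "ry": 0, "rz": 0, "gripper": 0.09}

```text
t: 1.35
eef_pos: [0.5002, -0.019, 0.2998]
ee_rot: [-180.0, 0.0, 7.2]
contact_force: [0.2, -0.2, 0.6]
opening: 0.0901
grip_force: 0.0
```

>>> drive_tool:
  commands:
    - {"x": 0.04, "y": -0.064, "z": 0, "rx": 0, "ry": 0, "rz": 0, "gripper": 0.09}
    - {"x": 0.04, "y": -0.064, "z": 0, "rx": 0, "ry": 0, "rz": 0, "gripper": 0.09}
    - {"x": 0.04, "y": -0.064, "z": 0, "rx": 0, "ry": 0, "rz": 0, "gripper": 0.04}
    - {"x": 0.04, "y": -0.064, "z": 0, "rx": 0, "ry": 0, "rz": 0, "gripper": 0.04}
    - {"x": 0.04, "y": -0.064, "z": 0, "rx": 0, "ry": 0, "rz": 0, "gripper": 0.04}

```text
t: 1.77
eef_pos: [0.5312, 0.0465, 0.2996]
ee_rot: [180.0, 0.1, 7.2]
contact_force: [0.5, -0.7, 0.4]
opening: 0.0721
grip_force: 0.0
```

```bash
python3 -c "
from h import *
go([.535,.046,.30],[180,0,7.2])
d=cam('wrist','w1')
W=world(d);print(np.round(np.array(d['R'])@[0,0,-1],2))
np.save('W',W)"
```

```text
t 1.77 pos [0.5312 0.0465 0.2996] rpy [1.7999e+02 7.0000e-02 7.2000e+00] q [-8.   0.4 91.2 -0.  88.5 74.8]
shift [ 0.0037  0.0009 -0.0004] rot [0.01 0.07 0.  ]
[-0.   -0.24  0.97]
```

View pics/w1.png

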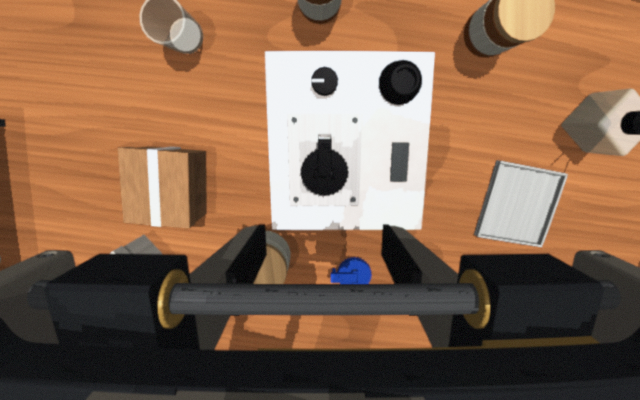

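Wrist view: the cap head is at (324,170), the tab end and lock slot at about (324,138), aligned with the hand. The small tray is at (522,203).

```bash
python3 -c "
from h import *
from scipy.optimize import least_squares
d=pickle.load(open('wrist.pkl','rb'));W=world(d);g=d['color'].mean(2)
m=np.zeros(g.shape,bool);m[135:205,295:355]=1
dark=m&(g<80)
h=dark&(abs(W[...,2]-.1275)<.0035);p=W[h]
r,_=0,0
c=cv2.minEnclosingCircle((p[:,:2]*1000).astype(np.float32));print('head',len(p),c,np.round(np.median(p,0),4))
t=dark&(W[...,2]>.1325)&(W[...,2]<.145);q=W[t];rr=cv2.minAreaRect((q[:,:2]*1000).astype(np.float32));print('tab',len(q),rr,np.median(q[:,2]))
k=np.zeros(g.shape,bool);k[40:240,250:450]=1;k&=abs(W[...,2]-.1)<.005
print('deck',cv2.minAreaRect((W[k][:,:2]*1000).astype(np.float32)))
k=np.zeros(g.shape,bool);k[155:250,470:570]=1;k&=abs(W[...,2]-.014)<.004
print('tray',cv2.minAreaRect((W[k][:,:2]*1000).astype(np.float32)))
big=cv2.resize(d['color'][110:215,270:380],None,fx=5,fy=5,interpolation=cv2.INTER_CUBIC)
cv2.imwrite('pics/c2.png',big[:,:,::-1])
"
```

```text
head 1239 ((548.3482666015625, 47.984432220458984), 28.05478858947754) [0.5434 0.0471 0.1279]
tab 556 ((565.4042358398438, 49.574928283691406), (43.25775909423828, 24.302885055541992), 7.255884647369385) 0.13698155116754396
deck ((582.2415771484375, 21.3992919921875), (219.6999053955078, 201.7703857421875), 7.204212188720703)
tray ((519.1312255859375, -286.2586364746094), (122.45703125, 131.2926788330078), 87.63604736328125)
```

View pics/c2.png

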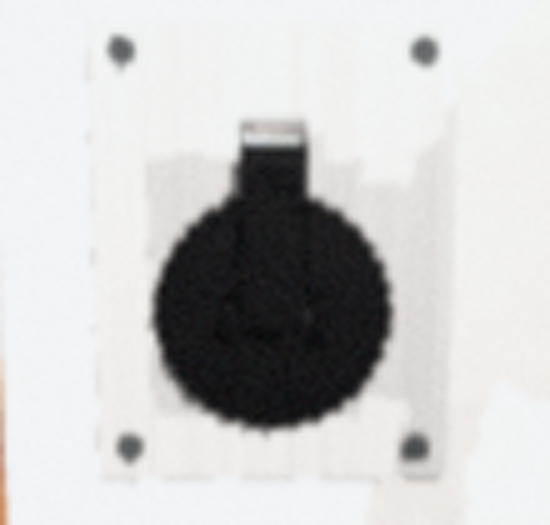

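```bash
python3 -c "
from h import *
go([.5895,.0527,.117],[180,0,7.2])"
```

```text
t 1.82 pos [0.5312 0.0459 0.2998] rpy [1.7999e+02 4.0000e-02 7.1300e+00] q [-8.   0.3 91.2 -0.  88.5 74.8]
shift [0.0588 0.0005 0.1828] rot [ 0.01  0.04 -0.07]
```

>>> drive_tool:
  commands:
    - {"x": 0.035, "y": 0.0005, "z": 0, "rx": 0, "ry": 0, "rz": 0, "gripper": 0.04}
    - {"x": 0.0588, "y": 0.0005, "z": 0.03, "rx": 0, "ry": 0, "rz": 0, "gripper": 0.04}
    - {"x": 0.0588, "y": 0.0005, "z": 0.07, "rx": 0, "ry": 0, "rz": 0, "gripper": 0.04}
    - {"x": 0.0588, "y": 0.0005, "z": 0.11, "rx": 0, "ry": 0, "rz": 0, "gripper": 0.04}
    - {"x": 0.0588, "y": 0.0005, "z": 0.13, "rx": 0, "ry": 0, "rz": 0, "gripper": 0.04}

```text
t: 2.23
eef_pos: [0.587, 0.0522, 0.1646]
ee_rot: [-179.9, 0.4, 7.0]
contact_force: [-0.1, 0.5, -0.5]
opening: 0.04
grip_force: 0.0
```

>>> drive_tool:
  commands:
    - {"x": 0, "y": 0, "z": 0.015, "rx": 0, "ry": 0, "rz": 0, "gripper": 0.04}
    - {"x": 0, "y": 0, "z": 0.03, "rx": 0, "ry": 0, "rz": 0, "gripper": 0.04}
    - {"x": 0, "y": 0, "z": 0.045, "rx": 0, "ry": 0, "rz": 0, "gripper": 0.04}
    - {"x": 0, "y": 0, "z": 0.0528, "rx": 0, "ry": 0, "rz": 0, "gripper": 0.04}
    - {"x": 0, "y": 0, "z": 0.0528, "rx": 0, "ry": 0, "rz": 0, "gripper": 0.04}

```text
t: 2.65
eef_pos: [0.5882, 0.0525, 0.1152]
ee_rot: [-180.0, 0.2, 7.1]
contact_force: [0.3, -0.6, 0.1]
opening: 0.0398
grip_force: 0.0
```

```bash
python3 -c "
from h import *
go([.5895,.0527,.117],[180,0,7.2])
d=cam('wrist','w2')"
```

```text
t 2.65 pos [0.5882 0.0525 0.1152] rpy [-179.95    0.23    7.08] q [-6.6 16.8 94.1 -0.  69.3 76.3]
shift [ 0.0013 -0.     -0.0018] rot [-0.05  0.23 -0.12]
```

View pics/w2.png

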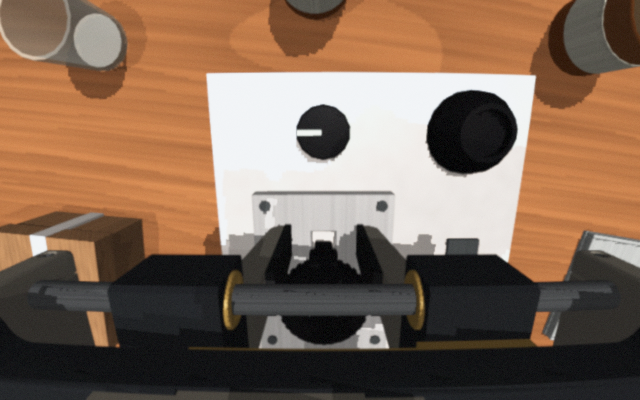

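The tab end sits centred between the fingers, at about (323,245). I'll close gently.

>>> drive_tool:
  commands:
    - {"x": 0.001, "y": 0, "z": -0.001, "rx": 0, "ry": 0, "rz": 0, "gripper": 0.025}
    - {"x": 0.001, "y": 0, "z": -0.001, "rx": 0, "ry": 0, "rz": 0, "gripper": 0.01}
    - {"x": 0.001, "y": 0, "z": -0.001, "rx": 0, "ry": 0, "rz": 0, "gripper": 0.01}
    - {"x": 0.001, "y": 0, "z": -0.001, "rx": 0, "ry": 0, "rz": 0, "gripper": 0.01}
    - {"x": 0.001, "y": 0, "z": -0.001, "rx": 0, "ry": 0, "rz": 0, "gripper": 0.01}
  force: 6

```text
t: 3.12
eef_pos: [0.5917, 0.0534, 0.1193]
ee_rot: [179.9, -0.1, 7.2]
contact_force: [0.6, -0.8, 1.2]
opening: 0.0158
grip_force: 6.0
```

```bash
python3 -c "
from h import *
o=arm.get_obs();print(o['contact_force'],o['opening'],o['grip_force'])
R0=Ro.from_euler('xyz',o['ee_rot'],degrees=True);p0=o['eef_pos']
u=np.array([np.cos(np.radians(7.2)),np.sin(np.radians(7.2)),0]);y=np.array([-u[1],u[0],0])
H=np.array([.5478,.0474,.132])
print(p0,o['ee_rot'])
for a in (6,12,18,24,30,36,42,48,54,60,66,72,78,84,90):
    q=H+Ro.from_rotvec(-a*y,degrees=True).apply(p0-H)
    print(a,np.round(R0.inv().apply(q-p0),4))
"
```

```text
[ 0.58188114 -0.81373549  1.22896471] 0.01576961250942067 6.000960096716881
[0.59170856 0.05344574 0.11927253] [ 1.79944605e+02 -1.07442819e-01  7.19511840e+00]
6 [ 0.0011  0.     -0.0047]
12 [ 0.0017  0.     -0.0095]
18 [ 0.0018  0.     -0.0143]
24 [ 0.0014  0.     -0.0191]
30 [ 0.0005  0.     -0.0239]
36 [-0.0009  0.     -0.0285]
42 [-0.0028  0.     -0.0329]
48 [-0.0051  0.     -0.0372]
54 [-0.0079  0.     -0.0411]
60 [-0.0111  0.     -0.0448]
66 [-0.0146  0.     -0.0481]
72 [-0.0184  0.0001 -0.051 ]
78 [-0.0226  0.0001 -0.0535]
84 [-0.0269  0.0001 -0.0555]
90 [-0.0315  0.0001 -0.0571]
```

>>> drive_tool:
  commands:
    - {"x": 0.0011, "y": 0, "z": -0.0047, "rx": 0, "ry": 6, "rz": 0, "gripper": 0.01}
    - {"x": 0.0017, "y": 0, "z": -0.0095, "rx": 0, "ry": 12, "rz": 0, "gripper": 0.01}
    - {"x": 0.0018, "y": 0, "z": -0.0143, "rx": 0, "ry": 18, "rz": 0, "gripper": 0.01}
    - {"x": 0.0014, "y": 0, "z": -0.0191, "rx": 0, "ry": 24, "rz": 0, "gripper": 0.01}
    - {"x": 0.0005, "y": 0, "z": -0.0239, "rx": 0, "ry": 30, "rz": 0, "gripper": 0.01}

```text
t: 3.53
eef_pos: [0.5923, 0.0534, 0.1437]
ee_rot: [179.9, -30.4, 7.2]
contact_force: [4.2, 0.9, -1.5]
opening: 0.0161
grip_force: 6.0
```

```bash
cat > arc.py <<'E'
from h import *
o=arm.get_obs();print(np.round(o['contact_force'],1),np.round(o['torque'],2),o['opening'],o['grip_force'],np.round(o['joint_pos'],1))
R0=Ro.from_euler('xyz',o['ee_rot'],degrees=True);p0=o['eef_pos']
u=np.array([np.cos(np.radians(7.2)),np.sin(np.radians(7.2)),0]);y=np.array([-u[1],u[0],0])
H=np.array([.5478,.0474,.132]);v=p0-H
print(p0,R0.as_euler('xyz',degrees=True),'r',np.hypot(v@u,v[2]),'ang',np.degrees(np.arctan2(v[2],v@u)),'tooltilt',np.degrees(np.arcsin(R0.apply([0,0,1])@u)))
for a in range(6,72,6):
    q=H+Ro.from_rotvec(-a*y,degrees=True).apply(v)
    print(a,np.round(R0.inv().apply(q-p0),4))
E
python3 arc.py
```

```text
[ 4.2  0.9 -1.5] [ 0.2  -0.33  0.03] 0.016083050615021563 6.003526076674461 [-11.7  -5.5 120.2  15.5  37.2  61.1]
[0.59230289 0.0533688  0.14371342] [179.86818434 -30.43304865   7.21250697] r 0.04640280101720876 ang 14.621308556004246 tooltilt 30.432992138350308
6 [ 0.0011  0.     -0.0047]
12 [ 0.0017  0.     -0.0096]
18 [ 0.0017  0.     -0.0144]
24 [ 0.0013  0.     -0.0193]
30 [ 0.0003  0.0001 -0.024 ]
36 [-0.0011  0.0001 -0.0287]
42 [-0.003   0.0001 -0.0331]
48 [-0.0054  0.0001 -0.0374]
54 [-0.0082  0.0001 -0.0413]
60 [-0.0114  0.0001 -0.045 ]
66 [-0.0149  0.0001 -0.0483]
```

```bash
cat > arc2.py <<'E'
from h import *
import sys
b0=float(sys.argv[1]);rows=eval(sys.argv[2])
o=arm.get_obs();print(np.round(o['contact_force'],1),np.round(o['torque'],2),o['opening'],np.round(o['joint_pos'],1),o['eef_pos'],o['ee_rot'])
R0=Ro.from_euler('xyz',o['ee_rot'],degrees=True);p0=o['eef_pos']
u=np.array([np.cos(np.radians(7.2)),np.sin(np.radians(7.2)),0]);y=np.array([-u[1],u[0],0])
H=np.array([.5478,.0474,.132])
C=lambda b:H+.038*(np.cos(np.radians(b))*u+np.sin(np.radians(b))*np.array([0,0,1]))
off=C(b0)-p0;off-=y*(off@y)
print('off',R0.inv().apply(off))
for b,t in rows:
    q=C(b)-Ro.from_rotvec(-t*y,degrees=True).apply(off)
    print(b,t,np.round(R0.inv().apply(q-p0),4))
E
python3 arc2.py 30 '[(40,4),(49,8),(58,12),(67,15),(75,18),(80,18),(84,18),(87,18),(88,18)]'
```

```text
[ 4.2  0.9 -1.5] [ 0.2  -0.33  0.03] 0.016083050615021563 [-11.7  -5.5 120.2  15.5  37.2  61.1] [0.59230289 0.0533688  0.14371342] [179.86818434 -30.43304865   7.21250697]
off [-6.64810542e-03  2.58100678e-05 -1.23564819e-02]
40 4 [ 0.0003  0.0004 -0.0071]
49 8 [-0.0003  0.0004 -0.0134]
58 12 [-0.0019  0.0004 -0.0195]
67 15 [-0.0045  0.0004 -0.0251]
75 18 [-0.0074  0.0004 -0.0296]
80 18 [-0.0099  0.0004 -0.0319]
84 18 [-0.0119  0.0004 -0.0335]
87 18 [-0.0136  0.0004 -0.0347]
88 18 [-0.0141  0.0004 -0.035 ]
```

>>> drive_tool:
  commands:
    - {"x": 0.0003, "y": 0, "z": -0.0071, "rx": 0, "ry": 4, "rz": 0, "gripper": 0.01}
    - {"x": -0.0003, "y": 0, "z": -0.0134, "rx": 0, "ry": 8, "rz": 0, "gripper": 0.01}
    - {"x": -0.0019, "y": 0, "z": -0.0195, "rx": 0, "ry": 12, "rz": 0, "gripper": 0.01}
    - {"x": -0.0045, "y": 0, "z": -0.0251, "rx": 0, "ry": 15, "rz": 0, "gripper": 0.01}
    - {"x": -0.0074, "y": 0, "z": -0.0296, "rx": 0, "ry": 18, "rz": 0, "gripper": 0.01}
  force: 5

```text
t: 3.95
eef_pos: [0.5703, 0.0508, 0.165]
ee_rot: [179.9, -48.2, 7.2]
contact_force: [1.9, -0.5, -1.9]
opening: 0.0156
grip_force: 5.0
```

```bash
python3 arc2.py 75 '[(80,0),(84,0),(86,0),(88,0)]'; python3 -c "
from h import *
d=cam('side');im=cv2.resize(d['color'][160:290,200:350],None,fx=4,fy=4,interpolation=cv2.INTER_CUBIC);cv2.imwrite('pics/s3.png',im[:,:,::-1])"
```

```text
[ 1.9 -0.5 -1.9] [-0.04  0.18 -0.01] 0.015631545214055548 [-17.5 -19.4 136.9  48.2  24.6  27.5] [0.57033403 0.05082398 0.16496754] [179.89367425 -48.21933853   7.22208018]
off [-5.84140910e-03  1.75516642e-05 -1.21474002e-02]
80 0 [-0.0016  0.0006 -0.0029]
84 0 [-0.0031  0.0006 -0.0051]
86 0 [-0.0039  0.0006 -0.0062]
88 0 [-0.0047  0.0006 -0.0072]
```

View pics/s3.png

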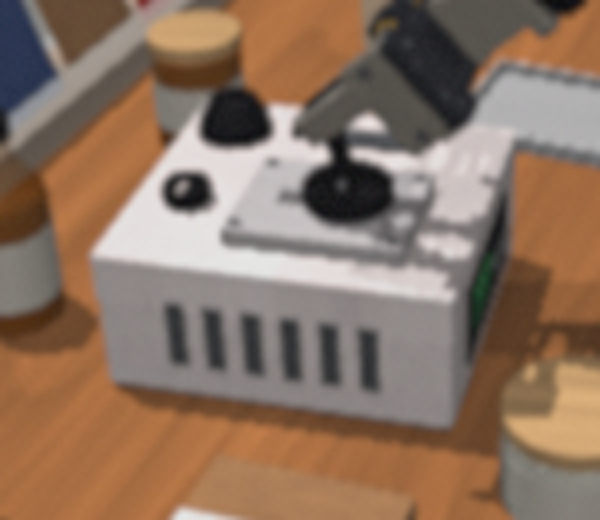

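The tab stands nearly upright, at about (340,150) in the crop, held by the fingers. I'll finish the arc.

>>> drive_tool:
  commands:
    - {"x": -0.0016, "y": 0, "z": -0.0029, "rx": 0, "ry": 0, "rz": 0, "gripper": 0.01}
    - {"x": -0.0031, "y": 0, "z": -0.0051, "rx": 0, "ry": 0, "rz": 0, "gripper": 0.01}
    - {"x": -0.0045, "y": 0, "z": -0.0068, "rx": 0, "ry": 0, "rz": 0, "gripper": 0.01}
    - {"x": -0.0054, "y": 0, "z": -0.0078, "rx": 0, "ry": 0, "rz": 0, "gripper": 0.01}
    - {"x": -0.0054, "y": 0, "z": -0.0078, "rx": 0, "ry": 0, "rz": 0, "gripper": 0.01}

```text
t: 4.42
eef_pos: [0.5614, 0.0499, 0.1659]
ee_rot: [180.0, -48.0, 7.2]
contact_force: [2.3, -1.1, -0.4]
opening: 0.0159
grip_force: 5.0
```

```bash
python3 -c "
from h import *
o=arm.get_obs();print(o['contact_force'],o['torque'])
go([.5478,.0474,.26],[180,0,7.2])"
```

```text
[ 2.29898493 -1.12902731 -0.40752864] [-0.17370409  0.186005   -0.12120617]
t 4.42 pos [0.5614 0.0499 0.1659] rpy [179.96 -48.01   7.23] q [-18.2 -21.4 138.1  47.1  25.7  28.3]
shift [ 0.0607  0.0008 -0.0733] rot [ 3.000e-02 -4.801e+01  1.000e-02]
```

>>> drive_tool:
  commands:
    - {"x": 0, "y": 0, "z": 0, "rx": 0, "ry": 0, "rz": 0, "gripper": 0.05}
    - {"x": 0, "y": 0, "z": 0, "rx": 0, "ry": 0, "rz": 0, "gripper": 0.05}
    - {"x": 0, "y": 0, "z": -0.03, "rx": 0, "ry": 0, "rz": 0, "gripper": 0.08}
    - {"x": 0, "y": 0, "z": -0.07, "rx": 0, "ry": 0, "rz": 0, "gripper": 0.085}
    - {"x": 0.03, "y": 0, "z": -0.09, "rx": 0, "ry": -6, "rz": 0, "gripper": 0.085}

```text
t: 4.83
eef_pos: [0.5013, 0.0499, 0.2188]
ee_rot: [-178.8, -41.9, 6.7]
contact_force: [-0.7, 3.3, -6.2]
opening: 0.0468
grip_force: 0.0
```

```bash
python3 -c "
from h import *
go([.50,.0414,.29],[180,0,7.2])"
```

```text
t 4.83 pos [0.5013 0.0499 0.2188] rpy [-178.83  -41.85    6.72] q [-20.9 -38.1 138.8  27.7  44.8  48.2]
shift [ 0.0458  0.0072 -0.0548] rot [-9.400e-01 -4.186e+01 -3.000e-02]
```

>>> drive_tool:
  commands:
    - {"x": 0.01, "y": 0.003, "z": -0.015, "rx": 0, "ry": -7, "rz": 0, "gripper": 0.085}
    - {"x": 0.02, "y": 0.007, "z": -0.03, "rx": 0, "ry": -14, "rz": 0, "gripper": 0.085}
    - {"x": 0.03, "y": 0.007, "z": -0.045, "rx": 0, "ry": -21, "rz": 0, "gripper": 0.085}
    - {"x": 0.04, "y": 0.007, "z": -0.0548, "rx": -0.5, "ry": -28, "rz": 0, "gripper": 0.085}
    - {"x": 0.0458, "y": 0.0072, "z": -0.0548, "rx": -0.9, "ry": -35, "rz": 0, "gripper": 0.085}

```text
t: 5.25
eef_pos: [0.5138, 0.0376, 0.3147]
ee_rot: [179.2, -8.5, 7.2]
contact_force: [0.8, 0.3, 0.4]
opening: 0.0803
grip_force: 0.0
```

```bash
python3 -c "
from h import *
go([.50,.0414,.29],[180,0,7.2])"
```

```text
t 5.25 pos [0.5138 0.0376 0.3147] rpy [179.16  -8.45   7.22] q [-10.4 -10.1  99.7   1.8  82.   72.3]
shift [-0.0167 -0.0058  0.0224] rot [ 0.84 -8.45 -0.04]
```

>>> drive_tool:
  commands:
    - {"x": -0.0167, "y": -0.0058, "z": 0.0224, "rx": 0.84, "ry": -5, "rz": 0, "gripper": 0.085}
    - {"x": -0.0167, "y": -0.0058, "z": 0.0224, "rx": 0.84, "ry": -8.45, "rz": 0, "gripper": 0.085}
    - {"x": -0.0167, "y": -0.0058, "z": 0.0224, "rx": 0.84, "ry": -8.45, "rz": 0, "gripper": 0.085}
    - {"x": -0.0167, "y": -0.0058, "z": 0.0224, "rx": 0.84, "ry": -8.45, "rz": 0, "gripper": 0.085}
    - {"x": -0.0167, "y": -0.0058, "z": 0.0224, "rx": 0.84, "ry": -8.45, "rz": 0, "gripper": 0.085}

```text
t: 5.67
eef_pos: [0.4987, 0.0418, 0.2859]
ee_rot: [-179.8, -0.1, 7.2]
contact_force: [-0.1, 0.3, -0.9]
opening: 0.0849
grip_force: 0.0
```

```bash
python3 -c "
from h import *
go([.5478,.0474,.25],[180,0,7.2])
d=cam('wrist');W=world(d);g=d['color'].mean(2)
big=cv2.resize(d['color'][50:250,220:440],None,fx=3,fy=3,interpolation=cv2.INTER_CUBIC);cv2.imwrite('pics/w3.png',big[:,:,::-1])
m=np.zeros(g.shape,bool);m[40:230,230:420]=1;m&=(g<90)
x=W-np.array([.5478,.0474,0]);r=np.hypot(x[...,0],x[...,1])
h=m&(abs(W[...,2]-.1275)<.003)&(r<.04);c=cv2.minEnclosingCircle((W[h][:,:2]*1000).astype(np.float32));print('head',h.sum(),c)
for lo,hi in((.135,.148),(.148,.16),(.165,.18)):
    k=m&(W[...,2]>lo)&(W[...,2]<hi)&(r<.04);q=W[k]
    if len(q)>3: print(lo,len(q),np.round(np.mean(q,0),4),cv2.minAreaRect((q[:,:2]*1000).astype(np.float32)))
"
```

```text
t 5.67 pos [0.4987 0.0418 0.2859] rpy [-1.798e+02 -8.000e-02  7.230e+00] q [-9.2 -4.5 97.5  0.2 87.  73.6]
shift [0.0493 0.0008 0.0359] rot [-0.2  -0.08  0.03]
head 1485 ((547.683349609375, 47.85295486450195), 27.630823135375977)
0.135 56 [0.5485 0.0484 0.1367] ((548.6657104492188, 48.074241638183594), (8.605955123901367, 23.91337776184082), 7.184821128845215)
0.165 386 [0.559  0.0492 0.1699] ((560.025634765625, 49.48530960083008), (27.54094123840332, 15.447347640991211), 7.261145114898682)
```

View pics/w3.png

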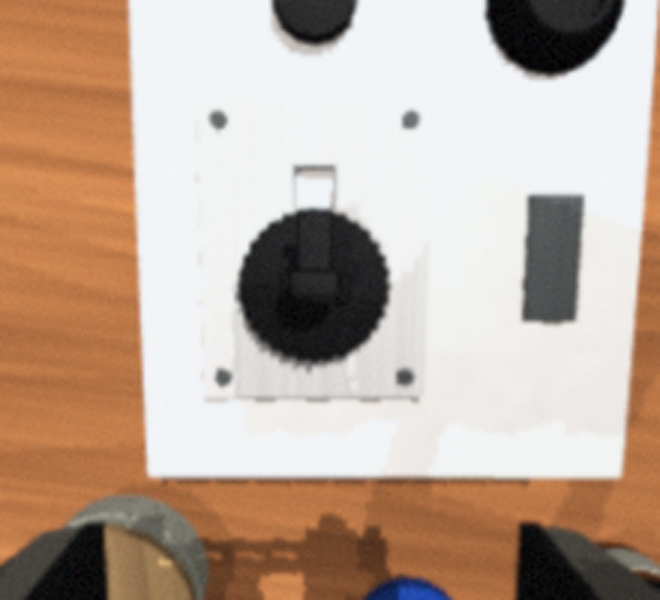

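The tab is upright within a few degrees: its top and nose run from the axis out to +26 mm (crop about (315,245)). The cap axis refines to (0.5477, 0.0477), so I'll descend around the head.

>>> drive_tool:
  commands:
    - {"x": 0.03, "y": 0.0005, "z": 0, "rx": -0.2, "ry": 0, "rz": 0, "gripper": 0.085}
    - {"x": 0.0492, "y": 0.0006, "z": 0.02, "rx": -0.2, "ry": 0, "rz": 0, "gripper": 0.085}
    - {"x": 0.0492, "y": 0.0006, "z": 0.05, "rx": -0.2, "ry": 0, "rz": 0, "gripper": 0.085}
    - {"x": 0.0492, "y": 0.0006, "z": 0.08, "rx": -0.2, "ry": 0, "rz": 0, "gripper": 0.085}
    - {"x": 0.0492, "y": 0.0006, "z": 0.1, "rx": -0.2, "ry": 0, "rz": 0, "gripper": 0.085}

```text
t: 6.13
eef_pos: [0.5463, 0.0477, 0.1835]
ee_rot: [-180.0, 0.1, 7.2]
contact_force: [-0.3, 0.3, -0.5]
opening: 0.0847
grip_force: 0.0
```

>>> drive_tool:
  commands:
    - {"x": 0, "y": 0, "z": 0.02, "rx": 0, "ry": 0, "rz": 0, "gripper": 0.085}
    - {"x": 0, "y": 0, "z": 0.04, "rx": 0, "ry": 0, "rz": 0, "gripper": 0.085}
    - {"x": 0, "y": 0, "z": 0.055, "rx": 0, "ry": 0, "rz": 0, "gripper": 0.085}
    - {"x": 0, "y": 0, "z": 0.06, "rx": 0, "ry": 0, "rz": 0, "gripper": 0.085}
    - {"x": 0, "y": 0, "z": 0.06, "rx": 0, "ry": 0, "rz": 0, "gripper": 0.085}

```text
t: 6.55
eef_pos: [0.5464, 0.0477, 0.1248]
ee_rot: [-180.0, 0.1, 7.2]
contact_force: [-0.1, -0.4, 0.5]
opening: 0.0848
grip_force: 0.0
```

```bash
python3 -c "
from h import *
go([.5477,.0477,.1155],[180,0,7.2])"
```

```text
t 6.55 pos [0.5464 0.0477 0.1248] rpy [-1.7996e+02  9.0000e-02  7.2000e+00] q [ -7.6  10.2 100.8   0.   69.1  75.1]
shift [0.0013 0.0002 0.0093] rot [-0.04  0.09  0.  ]
```

>>> drive_tool:
  commands:
    - {"x": 0.0005, "y": 0.0002, "z": 0.003, "rx": 0, "ry": 0, "rz": 0, "gripper": 0.085}
    - {"x": 0.001, "y": 0.0002, "z": 0.006, "rx": 0, "ry": 0, "rz": 0, "gripper": 0.085}
    - {"x": 0.001, "y": 0.0002, "z": 0.009, "rx": 0, "ry": 0, "rz": 0, "gripper": 0.085}
    - {"x": 0.001, "y": 0.0002, "z": 0.0095, "rx": 0, "ry": 0, "rz": 0, "gripper": 0.085}
    - {"x": 0.001, "y": 0.0002, "z": 0.0095, "rx": 0, "ry": 0, "rz": 0, "gripper": 0.085}

```text
t: 6.97
eef_pos: [0.5485, 0.0477, 0.116]
ee_rot: [-180.0, 0.0, 7.2]
contact_force: [-0.0, -0.1, 1.0]
opening: 0.085
grip_force: 0.0
```

>>> drive_tool:
  commands:
    - {"x": 0, "y": 0, "z": 0, "rx": 0, "ry": 0, "rz": 0, "gripper": 0.07}
    - {"x": 0, "y": 0, "z": 0, "rx": 0, "ry": 0, "rz": 0, "gripper": 0.065}
    - {"x": 0, "y": 0, "z": 0, "rx": 0, "ry": 0, "rz": 0, "gripper": 0.06}
    - {"x": 0, "y": 0, "z": 0, "rx": 0, "ry": 0, "rz": 0, "gripper": 0.06}
    - {"x": 0, "y": 0, "z": 0, "rx": 0, "ry": 0, "rz": 0, "gripper": 0.06}
  force: 4

```text
t: 7.38
eef_pos: [0.5485, 0.0478, 0.116]
ee_rot: [-180.0, 0.0, 7.2]
contact_force: [-0.0, 0.2, 0.3]
opening: 0.0605
grip_force: 0.0
```

>>> drive_tool:
  commands:
    - {"x": -0.0007, "y": 0, "z": 0.0005, "rx": 0, "ry": 0, "rz": 0, "gripper": 0.057}
    - {"x": -0.0007, "y": 0, "z": 0.0005, "rx": 0, "ry": 0, "rz": 0, "gripper": 0.05}
    - {"x": -0.0007, "y": 0, "z": 0.0005, "rx": 0, "ry": 0, "rz": 0, "gripper": 0.05}
    - {"x": -0.0007, "y": 0, "z": 0.0005, "rx": 0, "ry": 0, "rz": 0, "gripper": 0.05}
    - {"x": -0.0007, "y": 0, "z": 0.0005, "rx": 0, "ry": 0, "rz": 0, "gripper": 0.05}
  force: 4

```text
t: 7.8
eef_pos: [0.5477, 0.0477, 0.1154]
ee_rot: [-180.0, 0.0, 7.2]
contact_force: [-0.2, 0.4, 0.7]
opening: 0.0558
grip_force: 4.0
```

Centred with almost no side force. I'll firm up the grip.

>>> drive_tool:
  commands:
    - {"x": 0, "y": 0, "z": 0, "rx": 0, "ry": 0, "rz": 0, "gripper": 0.04}
    - {"x": 0, "y": 0, "z": 0, "rx": 0, "ry": 0, "rz": 0, "gripper": 0.04}
    - {"x": 0, "y": 0, "z": 0, "rx": 0, "ry": 0, "rz": 0, "gripper": 0.04}
    - {"x": 0, "y": 0, "z": 0, "rx": 0, "ry": 0, "rz": -2, "gripper": 0.04}
    - {"x": 0, "y": 0, "z": 0, "rx": 0, "ry": 0, "rz": -4, "gripper": 0.04}
  force: 25

```text
t: 8.22
eef_pos: [0.5477, 0.0476, 0.1154]
ee_rot: [-180.0, 0.0, 11.3]
contact_force: [0.1, -0.2, -0.3]
opening: 0.055
grip_force: 25.0
```

```bash
cat > s.py <<'E'
from h import *
o=arm.get_obs();print(np.round(o['contact_force'],1),np.round(o['torque'],3),o['opening'],np.round(o['eef_pos'],4),np.round(o['ee_rot'],2),np.round(o['joint_pos'],1),o['t'])
E
python3 s.py
```

```text
[ 0.1 -0.2 -0.3] [ 0.039  0.021 -0.139] 0.05496600611329499 [0.5477 0.0476 0.1154] [-1.7998e+02  3.0000e-02  1.1300e+01] [ -7.6  11.  101.1   0.   68.   71.1] 8.2167
```

>>> drive_tool:
  commands:
    - {"x": 0, "y": 0, "z": 0, "rx": 0, "ry": 0, "rz": -4, "gripper": 0.04}
    - {"x": 0, "y": 0, "z": 0, "rx": 0, "ry": 0, "rz": -8, "gripper": 0.04}
    - {"x": 0, "y": 0, "z": 0, "rx": 0, "ry": 0, "rz": -12, "gripper": 0.04}
    - {"x": 0, "y": 0, "z": 0, "rx": 0, "ry": 0, "rz": -16, "gripper": 0.04}
    - {"x": 0, "y": 0, "z": 0, "rx": 0, "ry": 0, "rz": -18, "gripper": 0.04}

```text
t: 8.63
eef_pos: [0.5478, 0.0475, 0.1153]
ee_rot: [-180.0, 0.0, 29.4]
contact_force: [0.5, 0.4, -0.6]
opening: 0.0548
grip_force: 25.0
```

```bash
python3 s.py
```

```text
[ 0.5  0.4 -0.6] [ 0.009 -0.035 -0.137] 0.054754518330039734 [0.5478 0.0475 0.1153] [-1.7999e+02  2.0000e-02  2.9390e+01] [ -7.6  11.  101.1  -0.   68.   53. ] 8.6333
```

>>> drive_tool:
  commands:
    - {"x": 0, "y": 0, "z": 0, "rx": 0, "ry": 0, "rz": -1, "gripper": 0.04}
    - {"x": 0, "y": 0, "z": 0, "rx": 0, "ry": 0, "rz": -2, "gripper": 0.04}
    - {"x": 0, "y": 0, "z": 0, "rx": 0, "ry": 0, "rz": -3, "gripper": 0.04}
    - {"x": 0, "y": 0, "z": 0, "rx": 0, "ry": 0, "rz": -4, "gripper": 0.04}
    - {"x": 0, "y": 0, "z": 0, "rx": 0, "ry": 0, "rz": -4, "gripper": 0.04}

```text
t: 9.05
eef_pos: [0.5478, 0.0475, 0.1154]
ee_rot: [-180.0, 0.0, 33.3]
contact_force: [0.6, -0.5, -0.7]
opening: 0.0554
grip_force: 25.0
```

>>> drive_tool:
  commands:
    - {"x": 0, "y": 0, "z": 0, "rx": 0, "ry": 0, "rz": -1, "gripper": 0.04}
    - {"x": 0, "y": 0, "z": 0, "rx": 0, "ry": 0, "rz": -2, "gripper": 0.04}
    - {"x": 0, "y": 0, "z": 0, "rx": 0, "ry": 0, "rz": -3, "gripper": 0.04}
    - {"x": 0, "y": 0, "z": 0, "rx": 0, "ry": 0, "rz": -4, "gripper": 0.04}
    - {"x": 0, "y": 0, "z": 0, "rx": 0, "ry": 0, "rz": -4, "gripper": 0.04}

```text
t: 9.47
eef_pos: [0.5477, 0.0476, 0.1154]
ee_rot: [-180.0, 0.0, 37.3]
contact_force: [0.3, -2.1, -0.9]
opening: 0.0554
grip_force: 25.0
```

```bash
python3 s.py
```

```text
[ 0.3 -2.1 -0.9] [-0.188 -0.151 -0.049] 0.055401380262670094 [0.5477 0.0476 0.1154] [-1.7997e+02  2.0000e-02  3.7300e+01] [ -7.6  11.  101.1   0.   68.   45.1] 9.4667
```

```bash
cat > s2.py <<'E'
from h import *
L=[]
for i in range(4):
    optics.read_camera('top');o=arm.get_obs();L.append(np.r_[o['contact_force'],o['torque']])
print(np.round(L,2));print(o['ee_rot'][2])
E
python3 s2.py
```

```text
[[ 0.99 -1.01 -1.11 -0.24 -0.18 -0.04]
 [ 0.81 -1.24 -1.14 -0.29 -0.14  0.  ]
 [ 0.58 -1.76 -1.57 -0.25 -0.13  0.02]
 [-0.25 -1.62 -1.08 -0.3  -0.11  0.02]]
37.235175799369344
```

>>> drive_tool:
  commands:
    - {"x": 0, "y": 0, "z": 0, "rx": 0, "ry": 0, "rz": -0.8, "gripper": 0.04}
    - {"x": 0, "y": 0, "z": 0, "rx": 0, "ry": 0, "rz": -1.6, "gripper": 0.04}
    - {"x": 0, "y": 0, "z": 0, "rx": 0, "ry": 0, "rz": -2.4, "gripper": 0.04}
    - {"x": 0, "y": 0, "z": 0, "rx": 0, "ry": 0, "rz": -3.2, "gripper": 0.04}
    - {"x": 0, "y": 0, "z": 0, "rx": 0, "ry": 0, "rz": -4, "gripper": 0.04}

```text
t: 10.08
eef_pos: [0.5477, 0.0477, 0.1154]
ee_rot: [-180.0, 0.0, 41.3]
contact_force: [0.8, -0.3, -1.2]
opening: 0.0552
grip_force: 25.0
```

```bash
python3 s2.py
```

```text
[[-0.53 -0.85 -0.92 -0.21 -0.08 -0.11]
 [ 0.27 -1.   -0.81 -0.22 -0.1  -0.07]
 [ 0.43 -0.96 -0.46 -0.18 -0.14 -0.01]
 [ 0.94 -0.57 -0.7  -0.17 -0.15 -0.06]]
41.235979560575174
```

>>> drive_tool:
  commands:
    - {"x": 0, "y": 0, "z": 0, "rx": 0, "ry": 0, "rz": -0.8, "gripper": 0.04}
    - {"x": 0, "y": 0, "z": 0, "rx": 0, "ry": 0, "rz": -1.6, "gripper": 0.04}
    - {"x": 0, "y": 0, "z": 0, "rx": 0, "ry": 0, "rz": -2.4, "gripper": 0.04}
    - {"x": 0, "y": 0, "z": 0, "rx": 0, "ry": 0, "rz": -3.2, "gripper": 0.04}
    - {"x": 0, "y": 0, "z": 0, "rx": 0, "ry": 0, "rz": -4, "gripper": 0.04}

```text
t: 10.7
eef_pos: [0.5477, 0.0477, 0.1154]
ee_rot: [-180.0, 0.0, 45.3]
contact_force: [-0.6, -0.8, -0.8]
opening: 0.0553
grip_force: 25.0
```

```bash
python3 s.py
```

```text
[-0.6 -0.8 -0.8] [-0.156 -0.028 -0.134] 0.05531826397577164 [0.5477 0.0477 0.1154] [-1.7996e+02  2.0000e-02  4.5310e+01] [ -7.6  11.  101.1   0.   68.   37.1] 10.7
```

>>> drive_tool:
  commands:
    - {"x": 0, "y": 0, "z": 0, "rx": 0, "ry": 0, "rz": -0.8, "gripper": 0.04}
    - {"x": 0, "y": 0, "z": 0, "rx": 0, "ry": 0, "rz": -1.6, "gripper": 0.04}
    - {"x": 0, "y": 0, "z": 0, "rx": 0, "ry": 0, "rz": -2.4, "gripper": 0.04}
    - {"x": 0, "y": 0, "z": 0, "rx": 0, "ry": 0, "rz": -3.2, "gripper": 0.04}
    - {"x": 0, "y": 0, "z": 0, "rx": 0, "ry": 0, "rz": -4, "gripper": 0.04}

```text
t: 11.12
eef_pos: [0.5477, 0.0477, 0.1154]
ee_rot: [-180.0, 0.0, 49.3]
contact_force: [0.3, -1.0, -0.3]
opening: 0.0551
grip_force: 25.0
```

```bash
python3 s.py
```

```text
[ 0.3 -1.  -0.3] [-0.046 -0.045 -0.127] 0.055104120979411114 [0.5477 0.0477 0.1154] [-1.7996e+02  1.0000e-02  4.9310e+01] [ -7.6  11.  101.1   0.   68.   33.1] 11.1167
```

>>> drive_tool:
  commands:
    - {"x": 0, "y": 0, "z": 0, "rx": 0, "ry": 0, "rz": -0.8, "gripper": 0.04}
    - {"x": 0, "y": 0, "z": 0, "rx": 0, "ry": 0, "rz": -1.6, "gripper": 0.04}
    - {"x": 0, "y": 0, "z": 0, "rx": 0, "ry": 0, "rz": -2.4, "gripper": 0.04}
    - {"x": 0, "y": 0, "z": 0, "rx": 0, "ry": 0, "rz": -3.2, "gripper": 0.04}
    - {"x": 0, "y": 0, "z": 0, "rx": 0, "ry": 0, "rz": -4, "gripper": 0.04}

```text
t: 11.53
eef_pos: [0.5477, 0.0477, 0.1154]
ee_rot: [-180.0, 0.0, 53.3]
contact_force: [-0.0, 0.1, 0.3]
opening: 0.0555
grip_force: 25.0
```

```bash
python3 s.py
```

```text
[-0.   0.1  0.3] [ 0.001  0.037 -0.106] 0.05548397606854859 [0.5477 0.0477 0.1154] [-1.7996e+02  1.0000e-02  5.3310e+01] [ -7.6  11.  101.1   0.   68.   29.1] 11.5333
```

>>> drive_tool:
  commands:
    - {"x": 0, "y": 0, "z": 0, "rx": 0, "ry": 0, "rz": -0.8, "gripper": 0.04}
    - {"x": 0, "y": 0, "z": 0, "rx": 0, "ry": 0, "rz": -1.6, "gripper": 0.04}
    - {"x": 0, "y": 0, "z": 0, "rx": 0, "ry": 0, "rz": -2.4, "gripper": 0.04}
    - {"x": 0, "y": 0, "z": 0, "rx": 0, "ry": 0, "rz": -3.2, "gripper": 0.04}
    - {"x": 0, "y": 0, "z": 0, "rx": 0, "ry": 0, "rz": -4, "gripper": 0.04}

```text
t: 11.95
eef_pos: [0.5478, 0.0476, 0.1155]
ee_rot: [-180.0, 0.0, 57.3]
contact_force: [0.6, -0.1, 0.2]
opening: 0.0552
grip_force: 25.0
```

```bash
python3 s.py
```

```text
[ 0.6 -0.1  0.2] [ 0.029  0.081 -0.111] 0.055210692814970305 [0.5478 0.0476 0.1155] [-1.7997e+02  1.0000e-02  5.7310e+01] [ -7.6  11.  101.1   0.   68.   25.1] 11.95
```

>>> drive_tool:
  commands:
    - {"x": 0, "y": 0, "z": 0, "rx": 0, "ry": 0, "rz": -0.8, "gripper": 0.04}
    - {"x": 0, "y": 0, "z": 0, "rx": 0, "ry": 0, "rz": -1.6, "gripper": 0.04}
    - {"x": 0, "y": 0, "z": 0, "rx": 0, "ry": 0, "rz": -2.4, "gripper": 0.04}
    - {"x": 0, "y": 0, "z": 0, "rx": 0, "ry": 0, "rz": -3.2, "gripper": 0.04}
    - {"x": 0, "y": 0, "z": 0, "rx": 0, "ry": 0, "rz": -4, "gripper": 0.04}

```text
t: 12.37
eef_pos: [0.5478, 0.0476, 0.1155]
ee_rot: [-180.0, 0.0, 61.3]
contact_force: [-0.9, -0.3, 2.2]
opening: 0.0553
grip_force: 25.0
```

```bash
python3 s.py
```

```text
[-0.9 -0.3  2.2] [-0.046  0.07  -0.103] 0.05526267302305879 [0.5478 0.0476 0.1155] [-179.98    0.     61.31] [ -7.6  11.  101.    0.   68.   21.1] 12.3667
```

>>> drive_tool:
  commands:
    - {"x": 0, "y": 0, "z": 0, "rx": 0, "ry": 0, "rz": -0.6, "gripper": 0.04}
    - {"x": 0, "y": 0, "z": 0, "rx": 0, "ry": 0, "rz": -1.2, "gripper": 0.04}
    - {"x": 0, "y": 0, "z": 0, "rx": 0, "ry": 0, "rz": -1.8, "gripper": 0.04}
    - {"x": 0, "y": 0, "z": 0, "rx": 0, "ry": 0, "rz": -2.4, "gripper": 0.04}
    - {"x": 0, "y": 0, "z": 0, "rx": 0, "ry": 0, "rz": -3, "gripper": 0.04}

```text
t: 12.78
eef_pos: [0.5479, 0.0476, 0.1157]
ee_rot: [-180.0, -0.0, 64.3]
contact_force: [-1.0, -0.4, 4.6]
opening: 0.0554
grip_force: 25.0
```

```bash
python3 s.py
```

```text
[-1.  -0.4  4.6] [ 0.022  0.169 -0.077] 0.055394644919465934 [0.5479 0.0476 0.1157] [-179.99   -0.     64.29] [ -7.6  11.  101.    0.   68.   18.1] 12.7833
```

```bash
python3 s2.py
```

```text
[[-1.01  0.12  4.39 -0.02  0.21 -0.04]
 [-1.27  0.61  3.94  0.    0.19 -0.02]
 [-2.05  0.35  5.08  0.    0.28 -0.04]
 [-0.72  0.    5.45 -0.03  0.23  0.02]]
64.23517013079962
```

>>> drive_tool:
  commands:
    - {"x": 0, "y": 0, "z": 0, "rx": 0, "ry": 0, "rz": -0.4, "gripper": 0.04}
    - {"x": 0, "y": 0, "z": 0, "rx": 0, "ry": 0, "rz": -0.8, "gripper": 0.04}
    - {"x": 0, "y": 0, "z": 0, "rx": 0, "ry": 0, "rz": -1.2, "gripper": 0.04}
    - {"x": 0, "y": 0, "z": 0, "rx": 0, "ry": 0, "rz": -1.6, "gripper": 0.04}
    - {"x": 0, "y": 0, "z": 0, "rx": 0, "ry": 0, "rz": -2, "gripper": 0.04}

```text
t: 13.4
eef_pos: [0.548, 0.0476, 0.1158]
ee_rot: [-180.0, -0.0, 66.3]
contact_force: [-1.3, 1.0, 7.2]
opening: 0.0551
grip_force: 25.0
```

```bash
python3 s2.py
```

```text
[[-2.63  0.01  6.61  0.01  0.34 -0.04]
 [-2.55  0.93  5.82  0.01  0.3  -0.06]
 [-1.7   1.06  6.47 -0.02  0.35 -0.08]
 [-1.4   0.07  6.23 -0.02  0.33  0.  ]]
66.24827069951112
```

>>> drive_tool:
  commands:
    - {"x": 0, "y": 0, "z": -0.0002, "rx": 0, "ry": 0, "rz": 0, "gripper": 0.04}
    - {"x": 0, "y": 0, "z": -0.0004, "rx": 0, "ry": 0, "rz": 0, "gripper": 0.04}
    - {"x": 0, "y": 0, "z": -0.0006, "rx": 0, "ry": 0, "rz": 0, "gripper": 0.04}
    - {"x": 0, "y": 0, "z": -0.0006, "rx": 0, "ry": 0, "rz": 0, "gripper": 0.04}
    - {"x": 0, "y": 0, "z": -0.0006, "rx": 0, "ry": 0, "rz": 0, "gripper": 0.04}

```text
t: 14.02
eef_pos: [0.5479, 0.0476, 0.1162]
ee_rot: [-180.0, -0.0, 66.2]
contact_force: [-1.7, 0.0, 4.7]
opening: 0.055
grip_force: 25.0
```

```bash
python3 s2.py; python3 s.py
```

```text
[[-0.57 -0.75  5.47 -0.06  0.12  0.01]
 [-0.77 -0.59  5.41 -0.02  0.1   0.01]
 [-1.21 -0.28  5.56 -0.    0.13  0.02]
 [-1.01 -0.17  5.26 -0.    0.11 -0.02]]
66.23281689923468
[-1.  -0.2  5.3] [-0.005  0.11  -0.024] 0.055494260513680345 [0.5479 0.0476 0.1162] [-179.99   -0.     66.23] [ -7.6  11.  101.    0.   68.   16.1] 14.2167
```

>>> drive_tool:
  commands:
    - {"x": 0, "y": 0, "z": -0.0002, "rx": 0, "ry": 0, "rz": 0, "gripper": 0.04}
    - {"x": 0, "y": 0, "z": -0.0004, "rx": 0, "ry": 0, "rz": 0, "gripper": 0.04}
    - {"x": 0, "y": 0, "z": -0.0007, "rx": 0, "ry": 0, "rz": 0, "gripper": 0.04}
    - {"x": 0, "y": 0, "z": -0.001, "rx": 0, "ry": 0, "rz": 0, "gripper": 0.04}
    - {"x": 0, "y": 0, "z": -0.001, "rx": 0, "ry": 0, "rz": 0, "gripper": 0.04}

```text
t: 14.63
eef_pos: [0.5481, 0.0476, 0.1174]
ee_rot: [180.0, -0.0, 66.2]
contact_force: [-1.0, 0.4, 6.9]
opening: 0.0554
grip_force: 25.0
```

```bash
python3 s2.py; python3 s.py
```

```text
[[-0.19  0.25  6.82 -0.05  0.05  0.16]
 [-1.35  1.13  6.15 -0.06  0.    0.15]
 [ 0.49 -0.21  6.64 -0.06 -0.03  0.18]
 [-0.1  -0.31  6.11 -0.04  0.05  0.17]]
66.25991058439817
[-0.1 -0.3  6.1] [-0.041  0.049  0.174] 0.055292596718853185 [0.5482 0.0476 0.1177] [ 1.7998e+02 -1.0000e-02  6.6260e+01] [ -7.6  10.9 100.9   0.   68.2  16.1] 14.8333
```

The hand follows the cap up with about 6 N of spring behind it, so the cap is free. The residual +0.17 N m asks for slightly more turn.

>>> drive_tool:
  commands:
    - {"x": 0, "y": 0, "z": 0, "rx": 0, "ry": 0, "rz": -0.5, "gripper": 0.04}
    - {"x": 0, "y": 0, "z": 0, "rx": 0, "ry": 0, "rz": -1, "gripper": 0.04}
    - {"x": 0, "y": 0, "z": 0, "rx": 0, "ry": 0, "rz": -1.5, "gripper": 0.04}
    - {"x": 0, "y": 0, "z": -0.001, "rx": 0, "ry": 0, "rz": -1.5, "gripper": 0.04}
    - {"x": 0, "y": 0, "z": -0.002, "rx": 0, "ry": 0, "rz": -1.5, "gripper": 0.04}

```text
t: 15.25
eef_pos: [0.5482, 0.0475, 0.1191]
ee_rot: [180.0, -0.0, 67.7]
contact_force: [2.8, -1.0, 0.2]
opening: 0.0554
grip_force: 25.0
```

```bash
python3 s2.py; python3 s.py
```

```text
[[ 1.55 -1.07  1.7  -0.21 -0.42  0.09]
 [ 2.75 -1.52  2.71 -0.19 -0.5   0.04]
 [ 2.44 -0.21  2.22 -0.17 -0.49  0.09]
 [ 1.92 -2.    2.86 -0.22 -0.65  0.03]]
67.72439601217077
[ 1.9 -2.   2.9] [-0.216 -0.645  0.031] 0.055203278825579204 [0.5482 0.0475 0.1192] [ 1.7997e+02 -1.0000e-02  6.7720e+01] [ -7.6  10.7 100.9   0.   68.3  14.6] 15.45
```

>>> drive_tool:
  commands:
    - {"x": 0, "y": 0, "z": -0.0007, "rx": 0, "ry": 0, "rz": 0, "gripper": 0.04}
    - {"x": 0, "y": 0, "z": -0.0014, "rx": 0, "ry": 0, "rz": 0, "gripper": 0.04}
    - {"x": 0, "y": 0, "z": -0.002, "rx": 0, "ry": 0, "rz": 0, "gripper": 0.04}
    - {"x": 0, "y": 0, "z": -0.0025, "rx": 0, "ry": 0, "rz": 0, "gripper": 0.04}
    - {"x": 0, "y": 0, "z": -0.003, "rx": 0, "ry": 0, "rz": 0, "gripper": 0.04}

```text
t: 15.87
eef_pos: [0.5477, 0.0473, 0.1212]
ee_rot: [-180.0, 0.0, 67.7]
contact_force: [5.1, -2.0, -3.2]
opening: 0.055
grip_force: 25.0
```

```bash
python3 s2.py; python3 s.py
```

```text
[[ 4.52 -2.34 -3.31 -0.41 -1.01  0.08]
 [ 5.13 -2.2  -2.48 -0.42 -1.02  0.05]
 [ 4.44 -2.05 -2.68 -0.45 -1.02  0.14]
 [ 4.7  -2.44 -2.16 -0.44 -0.99  0.08]]
67.72295038520657
[ 4.7 -2.4 -2.2] [-0.44  -0.993  0.079] 0.05541248272475395 [0.5477 0.0473 0.1213] [-1.7997e+02  3.0000e-02  6.7720e+01] [ -7.6  10.6 100.8  -0.   68.7  14.6] 16.0667
```

>>> drive_tool:
  commands:
    - {"x": 0, "y": 0.0003, "z": 0, "rx": 0, "ry": 0, "rz": 0, "gripper": 0.04}
    - {"x": 0, "y": 0.0006, "z": 0, "rx": 0, "ry": 0, "rz": 0, "gripper": 0.04}
    - {"x": 0, "y": 0.0006, "z": -0.0005, "rx": 0, "ry": 0, "rz": 0, "gripper": 0.04}
    - {"x": 0, "y": 0.0006, "z": -0.001, "rx": 0, "ry": 0, "rz": 0, "gripper": 0.04}
    - {"x": 0, "y": 0.0006, "z": -0.0015, "rx": 0, "ry": 0, "rz": 0, "gripper": 0.04}

```text
t: 16.48
eef_pos: [0.5477, 0.0476, 0.1233]
ee_rot: [-179.9, 0.0, 67.7]
contact_force: [0.8, -0.4, -0.4]
opening: 0.0549
grip_force: 25.0
```

```bash
python3 s2.py; python3 s.py
```

```text
[[-0.42 -0.16  0.98  0.02  0.    0.01]
 [-1.03  0.21  1.12  0.03  0.16 -0.  ]
 [-0.33 -0.5   1.39 -0.02  0.19 -0.02]
 [-0.1   0.15  1.43  0.04  0.11 -0.  ]]
67.73596304376807
[-0.1  0.2  1.4] [ 0.039  0.111 -0.005] 0.05537142159993625 [0.5475 0.0479 0.1235] [-179.85    0.     67.74] [ -7.6  10.5 100.6   0.   69.   14.6] 16.6833
```

>>> drive_tool:
  commands:
    - {"x": 0, "y": 0, "z": -0.002, "rx": 0, "ry": 0, "rz": 0, "gripper": 0.04}
    - {"x": 0, "y": 0, "z": -0.004, "rx": 0, "ry": 0, "rz": 0, "gripper": 0.04}
    - {"x": 0, "y": 0, "z": -0.006, "rx": 0, "ry": 0, "rz": 0, "gripper": 0.04}
    - {"x": 0, "y": 0, "z": -0.008, "rx": 0, "ry": 0, "rz": 0, "gripper": 0.04}
    - {"x": 0, "y": 0, "z": -0.01, "rx": 0, "ry": 0, "rz": 0, "gripper": 0.04}

```text
t: 17.1
eef_pos: [0.5483, 0.0474, 0.1337]
ee_rot: [-180.0, 0.0, 67.7]
contact_force: [0.7, 0.2, -0.3]
opening: 0.0554
grip_force: 25.0
```

```bash
python3 s2.py
```

```text
[[-0.12 -0.32 -0.24 -0.03 -0.06 -0.02]
 [ 0.72 -0.18 -1.28  0.01  0.01  0.03]
 [-0.22  0.16 -1.65 -0.05 -0.05  0.02]
 [-0.07  0.06 -0.58 -0.05 -0.05 -0.03]]
67.72742905003768
```

Free. Lift clear and check by camera.

>>> drive_tool:
  commands:
    - {"x": 0, "y": 0, "z": -0.015, "rx": 0, "ry": 0, "rz": 0, "gripper": 0.04}
    - {"x": 0, "y": 0, "z": -0.03, "rx": 0, "ry": 0, "rz": 0, "gripper": 0.04}
    - {"x": 0, "y": 0, "z": -0.05, "rx": 0, "ry": 0, "rz": 0, "gripper": 0.04}
    - {"x": 0, "y": 0, "z": -0.07, "rx": 0, "ry": 0, "rz": 0, "gripper": 0.04}
    - {"x": 0, "y": 0, "z": -0.085, "rx": 0, "ry": 0, "rz": 0, "gripper": 0.04}

```text
t: 17.72
eef_pos: [0.5487, 0.0474, 0.2201]
ee_rot: [180.0, -0.0, 67.7]
contact_force: [0.0, -0.7, -0.3]
opening: 0.0551
grip_force: 25.0
```

```bash
python3 -c "
from h import *
d=cam('wrist');s=cam('side')
im=np.hstack([cv2.resize(d['color'],(480,300)),cv2.resize(s['color'][100:260,200:370],(318,300))]);cv2.imwrite('pics/lift.png',im[:,:,::-1])
go([.519,-.2862,.22],[180,0,67.7])"
```

```text
t 17.82 pos [0.5502 0.0472 0.2215] rpy [ 1.7972e+02 -8.0000e-02  6.7730e+01] q [-7.6  5.2 95.   0.  79.5 14.6]
shift [-0.3203  0.0975  0.0015] rot [ 0.28 -0.08  0.03]
```

View pics/lift.png

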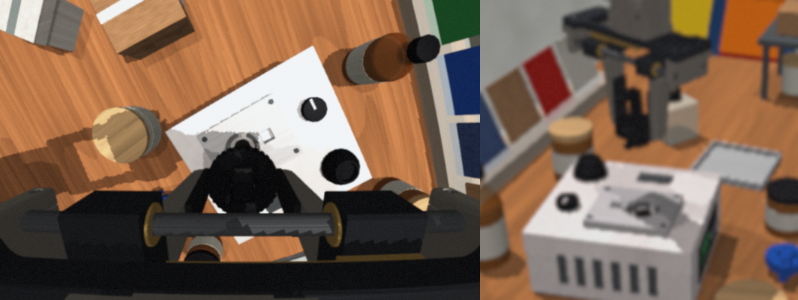

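The cap is held upright, with the mouth open on the deck behind it. I'll check the reeds' clearance and the cap's position in the hand before the transfer.

```bash
python3 -c "
from h import *
d=pickle.load(open('top.pkl','rb'));W=world(d)
b=W[125:180,415:480];k=(b[...,2]>.03);p=b[k];print('reeds',np.nanmin(p,0),np.nanmax(p,0),len(p))
for z0 in (.08,.1,.13):
  q=p[p[:,2]>z0];print(z0,len(q),q.min(0),q.max(0))
s=pickle.load(open('side.pkl','rb'));S=world(s);o=arm.get_obs();R=Ro.from_euler('xyz',o['ee_rot'],degrees=True)
L=R.inv().apply((S.reshape(-1,3)-o['eef_pos']));g=s['color'].mean(2).ravel()
m=(np.abs(L[:,0])<.035)&(abs(L[:,1])<.035)&(L[:,2]>-.07)&(L[:,2]<.03)
print('max below tcp',np.percentile(L[m][:,2],[90,98,99.5,100]),m.sum())
go([.519,-.2862,.22],[180,0,0])"
```

```text
reeds [ 0.61993571 -0.41211509  0.03012122] [ 0.71026742 -0.31981938  0.20192587] 1026
0.08 273 [ 0.64087354 -0.39367971  0.08023128] [ 0.68774056 -0.34321242  0.20192587]
0.1 143 [ 0.64087354 -0.39367971  0.10140587] [ 0.68774056 -0.34321242  0.20192587]
0.13 115 [ 0.64087354 -0.39367971  0.13101976] [ 0.68774056 -0.34321242  0.20192587]
max below tcp [-0.00686823  0.0091221   0.01169159  0.0130996 ] 647
t 17.82 pos [0.5502 0.0472 0.2215] rpy [ 1.7972e+02 -8.0000e-02  6.7730e+01] q [-7.6  5.2 95.   0.  79.5 14.6]
shift [-0.3203  0.0975  0.0015] rot [ 0.2  -0.24 67.73]
```

>>> drive_tool:
  commands:
    - {"x": -0.02, "y": 0.006, "z": 0, "rx": 0, "ry": 0, "rz": 5, "gripper": 0.04}
    - {"x": -0.05, "y": 0.015, "z": 0, "rx": 0, "ry": 0, "rz": 11, "gripper": 0.04}
    - {"x": -0.085, "y": 0.026, "z": 0, "rx": 0, "ry": 0, "rz": 17, "gripper": 0.04}
    - {"x": -0.12, "y": 0.037, "z": 0, "rx": 0, "ry": 0, "rz": 23, "gripper": 0.04}
    - {"x": -0.155, "y": 0.047, "z": 0, "rx": 0, "ry": 0, "rz": 29, "gripper": 0.04}

```text
t: 18.23
eef_pos: [0.5321, -0.115, 0.2168]
ee_rot: [-179.9, 0.1, 38.5]
contact_force: [0.2, 0.4, -1.1]
opening: 0.0549
grip_force: 25.0
```

```bash
python3 -c "
from h import *
go([.517,-.2862,.22],[180,0,0])"
```

```text
t 18.23 pos [ 0.5321 -0.115   0.2168] rpy [-1.7986e+02  7.0000e-02  3.8470e+01] q [-24.9   4.6  96.2  -0.   79.4  26.6]
shift [-0.1183  0.1246 -0.0033] rot [-0.11  0.11 38.47]
```

>>> drive_tool:
  commands:
    - {"x": -0.025, "y": 0.026, "z": -0.003, "rx": 0, "ry": 0, "rz": 6, "gripper": 0.04}
    - {"x": -0.05, "y": 0.053, "z": -0.003, "rx": 0, "ry": 0, "rz": 12, "gripper": 0.04}
    - {"x": -0.075, "y": 0.079, "z": -0.003, "rx": 0, "ry": 0, "rz": 18, "gripper": 0.04}
    - {"x": -0.1, "y": 0.105, "z": -0.003, "rx": 0, "ry": 0, "rz": 25, "gripper": 0.04}
    - {"x": -0.1183, "y": 0.1246, "z": -0.003, "rx": 0, "ry": 0, "rz": 32, "gripper": 0.04}

```text
t: 18.65
eef_pos: [0.5175, -0.2875, 0.2196]
ee_rot: [-179.9, 0.1, 6.3]
contact_force: [-0.1, -0.1, -0.3]
opening: 0.0552
grip_force: 25.0
```

```bash
python3 -c "
from h import *
go([.517,-.2862,.06],[180,0,0])"
```

```text
t 18.65 pos [ 0.5175 -0.2875  0.2196] rpy [-1.7993e+02  1.3000e-01  6.2900e+00] q [-40.7  11.5  88.2  -0.   80.5  43. ]
shift [ 1.000e-04 -1.200e-03  1.596e-01] rot [-0.06  0.14  6.29]
```

>>> drive_tool:
  commands:
    - {"x": 0, "y": -0.001, "z": 0.03, "rx": 0, "ry": 0, "rz": 5, "gripper": 0.04}
    - {"x": 0, "y": -0.001, "z": 0.07, "rx": 0, "ry": 0, "rz": 6.3, "gripper": 0.04}
    - {"x": 0, "y": -0.001, "z": 0.11, "rx": 0, "ry": 0, "rz": 6.3, "gripper": 0.04}
    - {"x": 0, "y": -0.001, "z": 0.145, "rx": 0, "ry": 0, "rz": 6.3, "gripper": 0.04}
    - {"x": 0, "y": -0.001, "z": 0.16, "rx": 0, "ry": 0, "rz": 6.3, "gripper": 0.04}

```text
t: 19.07
eef_pos: [0.5144, -0.2808, 0.054]
ee_rot: [-179.6, 0.5, 0.4]
contact_force: [-0.5, -0.1, -0.3]
opening: 0.055
grip_force: 25.0
```

>>> drive_tool:
  commands:
    - {"x": 0, "y": 0, "z": 0.008, "rx": 0, "ry": 0, "rz": 0, "gripper": 0.04}
    - {"x": 0, "y": 0, "z": 0.016, "rx": 0, "ry": 0, "rz": 0, "gripper": 0.04}
    - {"x": 0, "y": 0, "z": 0.024, "rx": 0, "ry": 0, "rz": 0, "gripper": 0.04}
    - {"x": 0, "y": 0, "z": 0.03, "rx": 0, "ry": 0, "rz": 0, "gripper": 0.04}
    - {"x": 0, "y": 0, "z": 0.033, "rx": 0, "ry": 0, "rz": 0, "gripper": 0.04}

```text
t: 19.48
eef_pos: [0.5189, -0.2843, 0.0285]
ee_rot: [180.0, -0.0, 0.4]
contact_force: [0.2, 0.8, -1.0]
opening: 0.055
grip_force: 25.0
```

```bash
python3 s2.py; python3 s.py
```

```text
[[-0.25  0.31 -0.83  0.04  0.03  0.  ]
 [-0.33  0.17 -1.36  0.03 -0.01 -0.  ]
 [-0.36  0.2  -0.46  0.06  0.04  0.  ]
 [ 0.29  0.43 -1.35  0.02  0.07 -0.04]]
0.4312713547382037
[ 0.3  0.4 -1.4] [ 0.021  0.07  -0.035] 0.05519010904998202 [ 0.5191 -0.2845  0.0292] [ 1.7996e+02 -3.0000e-02  4.3000e-01] [-40.4  23.4  96.5  -0.   60.   49.2] 19.6833
```

>>> drive_tool:
  commands:
    - {"x": 0, "y": 0, "z": 0.0015, "rx": 0, "ry": 0, "rz": 0, "gripper": 0.04}
    - {"x": 0, "y": 0, "z": 0.003, "rx": 0, "ry": 0, "rz": 0, "gripper": 0.04}
    - {"x": 0, "y": 0, "z": 0.0045, "rx": 0, "ry": 0, "rz": 0, "gripper": 0.04}
    - {"x": 0, "y": 0, "z": 0.006, "rx": 0, "ry": 0, "rz": 0, "gripper": 0.04}
    - {"x": 0, "y": 0, "z": 0.007, "rx": 0, "ry": 0, "rz": 0, "gripper": 0.04}

```text
t: 20.1
eef_pos: [0.5184, -0.284, 0.0212]
ee_rot: [-180.0, 0.0, 0.4]
contact_force: [-0.9, -0.7, -1.1]
opening: 0.0549
grip_force: 25.0
```

>>> drive_tool:
  commands:
    - {"x": 0, "y": 0, "z": 0.0003, "rx": 0, "ry": 0, "rz": 0, "gripper": 0.04}
    - {"x": 0, "y": 0, "z": 0.0006, "rx": 0, "ry": 0, "rz": 0, "gripper": 0.04}
    - {"x": 0, "y": 0, "z": 0.0009, "rx": 0, "ry": 0, "rz": 0, "gripper": 0.04}
    - {"x": 0, "y": 0, "z": 0.001, "rx": 0, "ry": 0, "rz": 0, "gripper": 0.04}
    - {"x": 0, "y": 0, "z": 0.001, "rx": 0, "ry": 0, "rz": 0, "gripper": 0.04}

```text
t: 20.52
eef_pos: [0.5185, -0.284, 0.021]
ee_rot: [-180.0, 0.1, 0.4]
contact_force: [-2.1, 1.6, 5.3]
opening: 0.0554
grip_force: 25.0
```

Contact with the tray floor: +5 N at TCP z 0.021, as expected. I'll ease off and open slowly.

>>> drive_tool:
  commands:
    - {"x": 0, "y": 0, "z": -0.0003, "rx": 0, "ry": 0, "rz": 0, "gripper": 0.04}
    - {"x": 0, "y": 0, "z": -0.0003, "rx": 0, "ry": 0, "rz": 0, "gripper": 0.058}
    - {"x": 0, "y": 0, "z": -0.0003, "rx": 0, "ry": 0, "rz": 0, "gripper": 0.064}
    - {"x": 0, "y": 0, "z": -0.0003, "rx": 0, "ry": 0, "rz": 0, "gripper": 0.07}
    - {"x": 0, "y": 0, "z": -0.0003, "rx": 0, "ry": 0, "rz": 0, "gripper": 0.08}
  force: 5

```text
t: 20.93
eef_pos: [0.5186, -0.2841, 0.0206]
ee_rot: [-180.0, 0.0, 0.4]
contact_force: [-0.2, 0.2, -0.6]
opening: 0.0743
grip_force: 0.0
```

>>> drive_tool:
  commands:
    - {"x": 0, "y": 0, "z": 0, "rx": 0, "ry": 0, "rz": 0, "gripper": 0.085}
    - {"x": 0, "y": 0, "z": -0.01, "rx": 0, "ry": 0, "rz": 0, "gripper": 0.085}
    - {"x": 0, "y": 0, "z": -0.03, "rx": 0, "ry": 0, "rz": 0, "gripper": 0.085}
    - {"x": 0, "y": 0, "z": -0.06, "rx": 0, "ry": 0, "rz": 0, "gripper": 0.085}
    - {"x": 0, "y": 0, "z": -0.1, "rx": 0, "ry": 0, "rz": 0, "gripper": 0.085}

```text
t: 21.35
eef_pos: [0.5168, -0.2826, 0.1197]
ee_rot: [-179.8, 0.3, 0.4]
contact_force: [0.5, -0.7, 0.1]
opening: 0.085
grip_force: 0.0
```

>>> drive_tool:
  commands:
    - {"x": 0, "y": 0, "z": -0.04, "rx": 0, "ry": 0, "rz": 0, "gripper": 0.085}
    - {"x": 0, "y": 0, "z": -0.08, "rx": 0, "ry": 0, "rz": 0, "gripper": 0.085}
    - {"x": -0.03, "y": 0, "z": -0.11, "rx": 0, "ry": 0, "rz": 0, "gripper": 0.085}
    - {"x": -0.06, "y": 0, "z": -0.11, "rx": 0, "ry": 0, "rz": 0, "gripper": 0.085}
    - {"x": -0.06, "y": 0, "z": -0.11, "rx": 0, "ry": 0, "rz": 0, "gripper": 0.085}

```text
t: 21.77
eef_pos: [0.4563, -0.2851, 0.2339]
ee_rot: [179.8, -0.0, 0.4]
contact_force: [-0.4, 0.9, -1.6]
opening: 0.085
grip_force: 0.0
```

```bash
python3 -c "
from h import *
d=cam('wrist');W=world(d);g=d['color'].mean(2)
cv2.imwrite('pics/end.png',d['color'][:,:,::-1])
x=W-np.array([.5185,-.285,0]);r=np.hypot(x[...,0],x[...,1])
for lo,hi in((.028,.0365),(.065,.09)):
    k=(g<90)&(W[...,2]>lo)&(W[...,2]<hi)&(r<.045);q=W[k]
    print(lo,len(q),np.round(np.median(q,0),4),cv2.minAreaRect((q[:,:2]*1000).astype(np.float32)),np.percentile(q[:,2],[5,95]))
"; python3 s.py
```

```text
0.028 1191 [ 0.515  -0.2837  0.0337] ((518.3229370117188, -284.250244140625), (53.78317642211914, 53.63078689575195), 0.24184663593769073) [0.03239288 0.03500812]
0.065 305 [ 0.5277 -0.2837  0.0751] ((529.8252563476562, -284.24542236328125), (27.919450759887695, 14.328201293945312), 0.2176302969455719) [0.07280805 0.07898449]
[-0.3  0.1  0.1] [ 0.059  0.016 -0.014] 0.08490550166214461 [ 0.4576 -0.2848  0.2325] [ 1.7991e+02 -6.0000e-02  3.3000e-01] [-44.7   2.9  96.1  -0.   80.9  44.9] 21.8167
```

View pics/end.png

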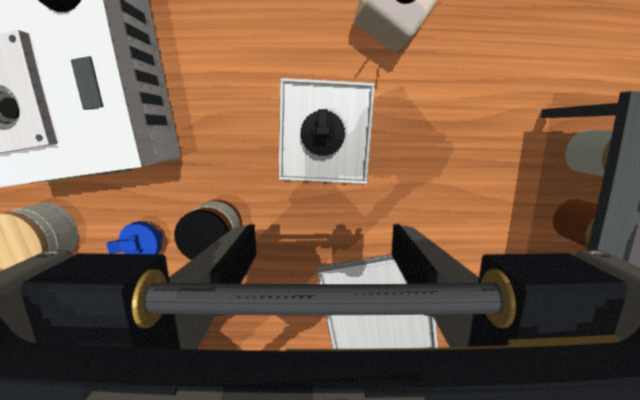

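The cap stands level in the small tray at (322,133). Its head top is at z 0.0337 against an ideal 0.0335, the tab is up, and the hand is clear.

```bash
python3 -c "
from cell import workorder
print(workorder.sign_off())"
```

```text
the job is handed in; nothing more can be done
None
```

The job is handed in: the diffuser is open, and the cap stands upright and released in the smaller drip tray with its tab up. It came free after about 59° of turn with low forces throughout, and I never touched the shop stock. The sign-off gave no verdict.

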